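# Pull the blown fuse carriers

### The job

Fold the tote's wire bail down over either end so that its mouth is clear. Then clear the two red-tabbed (blown) fuse carriers out of the clip strip, one at a time: pull each out past its spring catch and lay it flat, tab up, on the tote's floor, the two side by side, the first one in the tote before the second is pulled. Leave the green carriers fully home and everything else where it is, and let no carrier drop on the bench.

Things in the scene. Friction and masses are not known exactly. Their poses are not given: they have to be found in the camera images.
- strip: Fixed dark clip strip, 218 (x) x 184 (y) mm; origin on the bench, 100 mm behind its front edge, front to -x. Four bays at y = -69, -23, 23, 69 mm. A seated carrier has its origin at x = 53 mm, y = bay, 30 mm up; its front half with the thumb catch sticks out of the housing, 40 mm free between catch and housing. A hidden spring catch in each bay's floor holds a notch under the carrier.
- strip_mouth (a point): Middle of the housing's front edge on the bays' floor (strip x = 60 mm, 30 mm up). Behind it the housing, 58 mm deep, cream cover, top 57.5 mm above the bench; bays 29 mm wide, 21.5 mm high, open to -x. A seated carrier cannot be lifted, only pulled to -x: its spring catch yields at roughly 8 to 18 N over the first 28 mm; after 60 mm it is out from under the cover.
- strip_ledge (a point): Middle of the bare flat run-out ledge, level with the bays' floor, 30 mm above the bench, from strip x = -100 to -4 mm over the full width; a carrier pulled out 75 to 85 mm rests loose on it and can be gripped by its sides. From -4 mm back to the housing grey guides 17 mm wide fill the gaps between the carriers, flush with their tops, so a seated carrier offers only its thumb catch.
- red_a: black plastic fuse carrier 114 x 26 x 20 mm (x, y, z) with a red thumb catch on top near its front: 22 mm wide, upright rear face at x = -33 mm, 41 mm high above the underside, sloping at 45 degrees to the front edge at x = -57 mm. Origin: centre of the underside; +x to its rear. Blown; starts clipped in a random bay. 80 g, give or take.
- red_b: black plastic fuse carrier 114 x 26 x 20 mm (x, y, z) with a red thumb catch on top near its front: 22 mm wide, upright rear face at x = -33 mm, 41 mm high above the underside, sloping at 45 degrees to the front edge at x = -57 mm. Origin: centre of the underside; +x to its rear. Blown; starts clipped in a random bay. 80 g, give or take.
- green_a: black plastic fuse carrier 114 x 26 x 20 mm (x, y, z) with a green thumb catch on top near its front: 22 mm wide, upright rear face at x = -33 mm, 41 mm high above the underside, sloping at 45 degrees to the front edge at x = -57 mm. Origin: centre of the underside; +x to its rear. Good; must stay clipped in its bay.
- green_b: black plastic fuse carrier 114 x 26 x 20 mm (x, y, z) with a green thumb catch on top near its front: 22 mm wide, upright rear face at x = -33 mm, 41 mm high above the underside, sloping at 45 degrees to the front edge at x = -57 mm. Origin: centre of the underside; +x to its rear. Good; must stay clipped in its bay.
- tote: Fixed open blue tote, 170 x 170 mm outside, walls 5 mm thick and 45 mm high, inside 160 x 160 mm, floor 5 mm above the bench. Origin: on the bench, under its middle. Small bail lugs stand 60 mm high in the middle of its +y and -y sides.
- bail (a joint): Angle of the tote's steel wire bail (rad) about an axis along the tote's y through the tote's x = 0, 52 mm up. 0: lying level over the -x end; 1.57: standing upright; 3.14: lying level over the +x end. The hinge is stiff enough to stay where it is left (about 0.7 N at the bar moves it). Starts somewhere near upright.
- bail_bar (a point): Middle of the bail's cross bar, which runs along the tote's y 100 mm from the hinge axis; yellow grip sleeve 11 mm thick, 70 mm long; the side arms are 184 mm apart.
- spare: black plastic fuse carrier 114 x 26 x 20 mm (x, y, z) with a yellow thumb catch on top near its front: 22 mm wide, upright rear face at x = -33 mm, 41 mm high above the underside, sloping at 45 degrees to the front edge at x = -57 mm. Origin: centre of the underside; +x to its rear. A spare lying on the bench; leave it.
- meter: Teal multimeter 150 x 78 x 40 mm lying on the bench; leave it. Origin: centre of the underside.
- driver: Screwdriver lying on the bench; leave it.
- spool: Metal solder spool, 56 mm across, 40 mm high, standing; leave it. Origin: centre of the underside.
- jar: Amber jar with a white cap, 60 mm across, 75 mm high; leave it. Origin: centre of the underside.
- mug: Blue mug, 80 mm across, 90 mm high; leave it. Origin: centre of the underside.

How it is judged:
On the way, in this order (a step that is already met when the one before it is completed fails the run):
1. the bail is folded down over an end of the tote, with both red carriers still clipped ((value of joint bail below 0.35 rad or value of joint bail above 2.79 rad) and distance of each of red_a, red_b from where it was at the start of the episode below 0.008 m), for 0.2 s.
2. one red carrier lies in the tote while the other is still clipped (((x of red_a in the frame of tote between -0.072 and 0.072 m and y of red_a in the frame of tote between -0.072 and 0.072 m and height (world z) of red_a below 0.018 m and angle between red_a's own z axis and vertical below 0.3 rad and linear speed of red_a below 0.03 m/s and distance of red_b from where it was at the start of the episode below 0.008 m) or (x of red_b in the frame of tote between -0.072 and 0.072 m and y of red_b in the frame of tote between -0.072 and 0.072 m and height (world z) of red_b below 0.018 m and angle between red_b's own z axis and vertical below 0.3 rad and linear speed of red_b below 0.03 m/s and distance of red_a from where it was at the start of the episode below 0.008 m))), for 0.2 s.
At the end, for the whole second after the job is handed in: Both red carriers at rest on the tote floor, tab up (within 0.3 rad), not stacked (underside under 18 mm above the bench), centres within 72 mm of the tote middle along its x and y; bail within 0.35 rad of level over either end; green carriers within 6 mm of their clipped place ((value of joint bail below 0.35 rad or value of joint bail above 2.79 rad) and x of red_a in the frame of tote between -0.072 and 0.072 m and y of red_a in the frame of tote between -0.072 and 0.072 m and height (world z) of each of red_a, red_b below 0.018 m and angle between each of red_a, red_b's own z axis and vertical below 0.3 rad and linear speed of each of red_a, red_b below 0.03 m/s and x of red_b in the frame of tote between -0.072 and 0.072 m and y of red_b in the frame of tote between -0.072 and 0.072 m and distance of each of green_a, green_b from where it was at the start of the episode below 0.006 m); the robot touches nothing.
It fails at once if a green carrier pulled more than 8 mm from its clipped place (distance of any of green_a, green_b from where it was at the start of the episode above 0.008 m).
It fails at once if a red carrier dropped on the bench outside the tote ((height (world z) of red_a below 0.02 m and horizontal distance between red_a and tote above 0.125 m) or (height (world z) of red_b below 0.02 m and horizontal distance between red_b and tote above 0.125 m)).
It fails at once if a bystander (spare carrier, meter, screwdriver, spool, jar or mug) moved more than 30 mm (distance of any of spare, meter, driver, spool, jar, mug from where it was at the start of the episode above 0.03 m).
It also fails if it takes over 72 s, if anything falls off the work surface, if the arm or the gripper's body presses on something with over 40 N, if the wrist force passes 120 N, or if a joint passes its speed limit or range.

### The arm

A 6-joint arm with a two-finger parallel gripper is mounted at the origin on the work surface. World frame = base frame: x ahead of the robot, y to its left, z up, the work surface at z = 0. Lengths are in m, angles in rad, forces in N, time in s.
With the tool pointing down it reaches from about 0.325 to 0.875 m from the base axis. Payload 4.4 kg.
Tool frame: the origin (TCP) lies midway between the tips of the shut fingers; the grasp point (between the pads) lies bot.hold_point_z behind it (bot.hold_point_z is the distance from the TCP to the grasp point, in m); z points along the fingers, y is the line along which they close (so a half turn about z gives the same grasp; the last joint's range is limited). The gripper opens to 85 mm and grips with 20 to 120 N. Pads are 22 mm wide; open, the fingers measure 114 mm over their backs; the gripper's body (76 mm by 85 mm) begins 54 mm behind the grasp point. The pads swing forward as they close: fully open they stand 13 mm farther back than shut.
Start: joints at [1.004, 0.207, 1.542, -0, 1.393, -0.15], TCP at [0.233, 0.526, 0.231] pointing down, gripper open.
Joint ranges: [-2.73, 2.73], [-0.86, 2.22], [0.23, 2.46], [-1.11, 4.25], [0.08, 2.63], [-2.82, 2.82]. Speed limits (rad/s): [2.79, 2.79, 3.14, 3.14, 3.14, 3.14].

### API

Orientations are given as a unit quaternion [w, x, y, z].
In Python, from workcell import bot, vision gives the robot as it stands (bot), with the cameras (vision).
- The arm moves only by the shell command python3 drive.py [FORCE], which reads ROWS from standard input. ROWS is one flat JSON list of numbers that holds 1 to 8 rows one after another, with no inner brackets; each row has 5 numbers: the opening from 0.0 (shut) to 1.0 (fully open), then dx, dy, dz in fractions of the full range, 1 being 0.25 m, then a turn about the tool's z in normalised numbers (1 is 180 degrees); each row shifts and turns the commanded pose from where the row before left it, along the tool's axes as they then stand; what a row does not reach is not made up. A row lasts 1/12 s, in which the tool goes at most 0.0417 m and 0.125 rad, less where a joint would pass 70% of its speed; a pose out of reach is approached as far as the arm can. The fingers move at their own pace and stop on an object; FORCE is the grip in N (left out, the last holds). Time passes only in rows, so rows that do not move let the fingers close. It prints the time, the measured TCP pose, the force, the opening and the grip force at its end. Shift and turn numbers lie between -1 and 1, and a call with a number outside is refused. Input that does not fit is refused with a message, and nothing moves.
- bot.get_obs(): the state, without advancing time (a new reading comes with each control period).
- vision.capture(name): name is "side" or "top"; returns the picture (384x512x3 uint8, red, green, blue); there is no depth.
- vision.get_calibration(name): a dict with "fx", "fy", "cx", "cy" (pixels), "origin" and "attitude" of the camera in the world. Camera axes: x right, y up, looking along -z (the intrinsics and any distortion apply to the point x, -y, -z); pixel columns grow to the right and rows downward; lengths in m; the calibration is good to about 2 mm. A picture is of the moment at which its call begins. get_calibration takes no time and is no camera call.
- bot.hand_in(): hands the job in; it is judged then, once.
The state is a dict: "t": time; "joints": joint angles; "joint_vel": joint speeds; "joint_torque": joint torques, N m; "ee_pos": TCP position; "tool_rot": TCP orientation; "force": force on the tool from outside, world axes, zero at the start; "moment": the same for the moment, N m; "grip_width": opening from 0.0 (shut) to 1.0 (fully open); "grasp_force": force on a finger pad.
Only numpy, scipy, OpenCV 4.12 (cv2) and the standard library are available. Lean on these libraries where they do the work, as an engineer would, in place of code of your own. Each camera call takes 0.05 s, during which the arm holds its last target. There are 200 camera calls.

## Working session

There is one attempt and no reset: what is moved stays moved. The work goes in short steps, Python scripts to look and compute and a shell command to move; the robot and the scene stay as the last step left them, time stands still between calls to the robot, and variables do not carry over. Pictures are saved under pics/ and viewed, at most 12 in all, crops included, and the job is handed in when it is done.

```bash
ls; mkdir -p pics; python3 - <<'E'
from workcell import bot, vision
import cv2
for n in("top","side"):
    cv2.imwrite(f"pics/{n}0.png",vision.capture(n)[:,:,::-1]); print(n,vision.get_calibration(n))
o=bot.get_obs();print(o,bot.hold_point_z)
E
```

```text
drive.py
pics
workcell.py
top {'fx': 443.5533524665964, 'fy': 443.5533524665964, 'cx': 257.1183651785634, 'cy': 192.01771946660423, 'origin': array([ 0.49952482, -0.02386339,  1.53229844]), 'attitude': array([ 0.71479858,  0.03091895, -0.01546376, -0.69847539])}
side {'fx': 400.3970142167937, 'fy': 400.3970142167937, 'cx': 253.23704802105237, 'cy': 190.46309387494912, 'origin': array([0.52227847, 0.9864805 , 0.84399408]), 'attitude': array([-0.02759509, -0.01414667,  0.43451551,  0.90013035])}
{'t': 0.1, 'joints': array([ 1.00348974e+00,  2.07347268e-01,  1.54284489e+00, -1.69499976e-05,
        1.39350033e+00, -1.50495249e-01]), 'joint_vel': array([ 0.00030353, -0.00402257, -0.0029563 , -0.00049515,  0.00212065,
       -0.00153159]), 'joint_torque': array([ 6.80239136e-04, -3.84093225e+01, -2.92549771e+01, -1.38424989e-04,
        4.90147722e-03,  4.15821745e-06]), 'ee_pos': array([0.23242006, 0.5251697 , 0.23021876]), 'tool_rot': array([-3.60969482e-04,  2.06898744e-01,  9.78361798e-01, -9.85949787e-04]), 'force': array([ 0.12598732, -0.07886878, -0.14514478]), 'moment': array([0.036387  , 0.01882048, 0.02098676]), 'grasp_force': 0.0, 'grip_width': 1.001605960868098} 0.0187
```

View pics/top0.png

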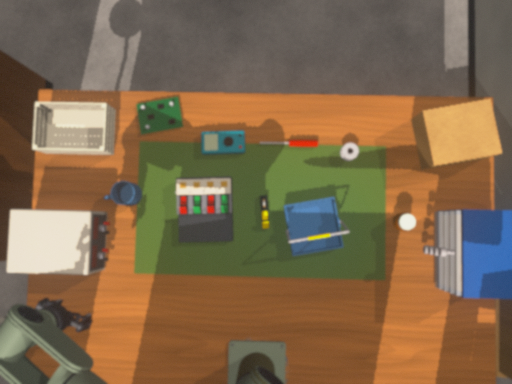

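View pics/side0.png

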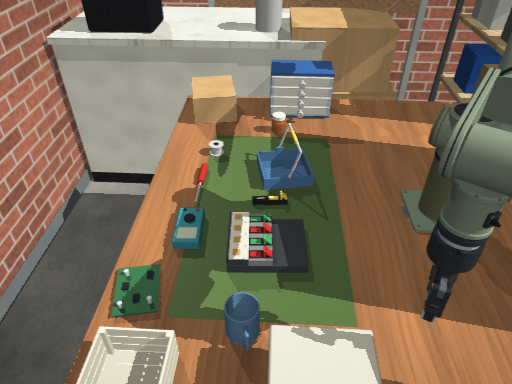

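The top view (world +x up, +y left) shows the strip at about px (205,210), with catches red, green, red, green from the left. The tote is at (314,225), its bail bar at (318,237), and the spare at (265,212). I'll enlarge both views to measure them.

```bash
cat > h.py <<'E'
import numpy as np, cv2
from scipy.spatial.transform import Rotation as R
from workcell import bot, vision
def q(a): return R.from_quat(np.r_[a[1:],a[0]])
def ray(n,u,v):
    c=vision.get_calibration(n); d=np.array([(u-c['cx'])/c['fx'],-(v-c['cy'])/c['fy'],-1])
    return c['origin'],q(c['attitude']).apply(d)
def at(n,u,v,z):
    o,d=ray(n,u,v); return o+d*(z-o[2])/d[2]
def px(n,p):
    c=vision.get_calibration(n); d=q(c['attitude']).inv().apply(np.array(p)-c['origin'])
    return np.array([c['cx']-c['fx']*d[0]/d[2], c['cy']+c['fy']*d[1]/d[2]])
def tri(a,b):
    (o,d),(p,e)=ray("top",*a),ray("side",*b)
    s=np.linalg.lstsq(np.c_[d,-e],p-o,rcond=None)[0]; A=o+d*s[0];B=p+e*s[1]
    return (A+B)/2,np.linalg.norm(A-B)
def crop(src,dst,x,y,w,h,k):
    i=cv2.imread(src) if isinstance(src,str) else src[:,:,::-1]
    cv2.imwrite(dst,cv2.resize(i[y:y+h,x:x+w],None,fx=k,fy=k,interpolation=cv2.INTER_CUBIC))
E
python3 -c "
from h import *
crop('pics/top0.png','pics/topc.png',168,170,190,95,4)
crop('pics/side0.png','pics/sidec.png',220,110,110,170,3.5)"
```

```text
(no output)
```

View pics/topc.png

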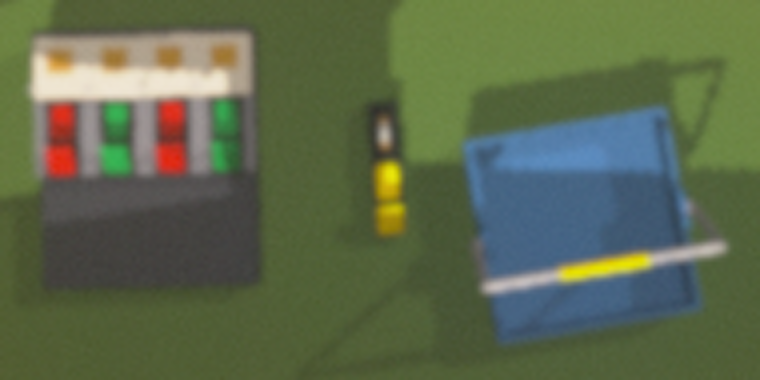

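View pics/sidec.png

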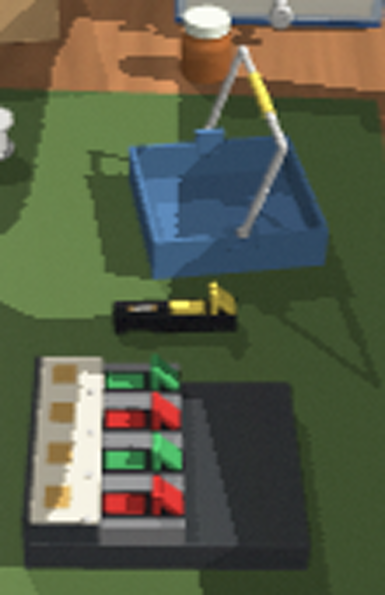

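Top crop: cream cover corners at about (33,34)/(252,31), ledge front corners (43,288)/(260,285), tote rim corners (466,142), (665,108), (700,308), (500,342), sleeve (560,272)–(650,261). Side crop: sleeve (252,75)–(270,112). The red carriers are in the +y-most bay and the third from it.

```bash
python3 - <<'E'
from h import *
T=lambda x,y:(168+x/4-.375,170+y/4-.375); S=lambda x,y:(220+x/3.5-.36,110+y/3.5-.36)
def fit(loc,w):
    loc=np.array(loc);w=np.array(w);a=loc.mean(0);b=w.mean(0)
    H=(loc-a).T@(w-b);t=np.arctan2(H[0,1]-H[1,0],H[0,0]+H[1,1]);M=np.array([[np.cos(t),-np.sin(t)],[np.sin(t),np.cos(t)]])
    o=b-M@a; print('origin',o.round(4),'yaw',t.round(4),'res mm',((w-o-loc@M.T)*1000).round(1).tolist());return o,t,M
g=lambda p,z:at("top",*T(*p),z)[:2]
print('strip');so,st,sM=fit([(-.1,.092),(-.1,-.092),(.118,.092),(.118,-.092)],[g((43,288),.03),g((260,285),.03),g((33,34),.0575),g((252,31),.0575)])
for y in (.069,-.023):
    for x,z in ((.02,.071),(-.004,.03+.02)):
        w=np.r_[so+sM@[x,y],z];u=px("top",w);print('catch',w.round(4),((u-[168,170])*4+1.5).round(0), ((px("side",w)-[220,110])*3.5).round(0))
print('tote');to,tt,tM=fit([(.085,.085),(.085,-.085),(-.085,-.085),(-.085,.085)],[g(p,.045) for p in((466,142),(665,108),(700,308),(500,342))])
P,e=tri(T(605,267),S(261,94));print('bar',P,e,'in tote',tM.T@(P[:2]-to))
for a,b in(((560,272),(252+18,112)),((650,261),(252,75))): print(tri(T(*a),S(*b)))
for t in np.arange(0.7,2.2,.1):
    w=np.r_[to+tM@[-.1*np.cos(t),0],.052+.1*np.sin(t)];print(t.round(1),((px("top",w)-[168,170])*4+1.5).round(0),((px("side",w)-[220,110])*3.5).round(0))
sp=at("top",*T(388,170),.02);print('spare',sp)
E
```

```text
strip
origin [0.5246 0.1856] yaw 0.044 res mm [[3.1, -0.5], [2.1, -0.3], [-1.8, 0.4], [-3.4, 0.5]]
catch [0.5415 0.2554 0.071 ] [ 59. 148.] [153. 482.]
catch [0.5176 0.2543 0.05  ] [ 64. 177.] [184. 502.]
catch [0.5456 0.1635 0.071 ] [170. 145.] [152. 398.]
catch [0.5216 0.1624 0.05  ] [173. 175.] [182. 417.]
tote
origin [ 0.4882 -0.1802] yaw 0.1896 res mm [[-0.8, -1.0], [-0.6, 0.2], [0.8, 1.3], [0.6, -0.5]]
bar [ 0.45741145 -0.1871419   0.14828336] 0.0013921838160288781 in tote [-0.0315944  -0.00102283]
(array([ 0.45122424, -0.15223677,  0.14978075]), np.float64(0.001668281390748017))
(array([ 0.46426318, -0.22176432,  0.14889161]), np.float64(0.004109849943397787))
0.7 [609. 321.] [304. 118.]
0.8 [609. 313.] [297. 113.]
0.9 [608. 304.] [290. 107.]
1.0 [607. 294.] [283. 103.]
1.1 [606. 284.] [274.  99.]
1.2 [604. 272.] [265.  96.]
1.3 [603. 260.] [256.  94.]
1.4 [601. 248.] [246.  92.]
1.5 [599. 235.] [236.  92.]
1.6 [597. 222.] [225.  92.]
1.7 [594. 210.] [215.  94.]
1.8 [592. 197.] [205.  96.]
1.9 [589. 185.] [195.  99.]
2.0 [587. 173.] [185. 103.]
2.1 [584. 162.] [176. 108.]
2.2 [581. 152.] [167. 114.]
spare [ 0.53046593 -0.01680624  0.02      ]
```

Everything matches the given sizes: the bail angle is about 1.25 and the tote yaw 0.19. I'll fold the bail toward -x, pushing with shut fingers from its +x side and then pressing from above.

```bash
cat >> h.py <<'E'
SO=np.array([.5246,.1840]);ST=.044;TO=np.array([.4882,-.1802]);TT=.1896
def fr(o,t,x,y): return o+np.array([[np.cos(t),-np.sin(t)],[np.sin(t),np.cos(t)]])@[x,y]
def now():
    o=bot.get_obs();r=q(o['tool_rot']);Y=r.apply([0,1,0]);return o['ee_pos'],r,np.arctan2(-Y[0],Y[1])
def to(frame,x,y,z):
    o,t=(SO,ST) if frame=='s' else (TO,TT); p,r,yaw=now()
    w=np.r_[fr(o,t,x,y),z]; turn=yaw-t
    r2=r*R.from_rotvec([0,0,turn])
    print('world',w.round(4),'turn',turn.round(3),'tool delta now',r.inv().apply(w-p).round(4),'after turn',r2.inv().apply(w-p).round(4))
E
python3 -c "
from h import *
to('t',0.005,0,.19);to('t',.005,0,.13)"
```

```text
world [ 0.4931 -0.1793  0.19  ] turn -0.606 tool delta now [-0.5236 -0.5385  0.0412] after turn [-0.1233 -0.7409  0.0412]
world [ 0.4931 -0.1793  0.13  ] turn -0.606 tool delta now [-0.5236 -0.5384  0.1012] after turn [-0.1234 -0.7408  0.1012]
```

The manual's scale: shifts go in shares of 0.25 m and turns go in shares of 180 degrees. Converting my numbers, -0.035 m is -0.14, -0.006 m is -0.024, -0.126 rad is -0.0401.

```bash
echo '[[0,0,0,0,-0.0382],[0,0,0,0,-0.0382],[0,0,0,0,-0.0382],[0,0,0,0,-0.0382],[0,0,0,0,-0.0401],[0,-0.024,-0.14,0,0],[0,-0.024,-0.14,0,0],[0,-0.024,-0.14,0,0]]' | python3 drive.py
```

```text
refused: ROWS must be one flat list, 5 numbers to a row, no inner brackets. Nothing was moved.
```

I used the wrong layout. The manual says one flat list, 5 numbers to a row, no inner brackets; once more.

```bash
echo '[0,0,0,0,-0.0382,0,0,0,0,-0.0382,0,0,0,0,-0.0382,0,0,0,0,-0.0382,0,0,0,0,-0.0401,0,-0.024,-0.14,0,0,0,-0.024,-0.14,0,0,0,-0.024,-0.14,0,0]' | python3 drive.py
echo '[0,-0.024,-0.14,0,0,0,-0.024,-0.14,0,0,0,-0.024,-0.14,0,0,0,-0.024,-0.14,0,0,0,-0.024,-0.14,0,0,0,-0.024,-0.14,0,0,0,-0.024,-0.14,0,0,0,-0.024,-0.14,0,0]' | python3 drive.py | tail -3
echo '[0,-0.024,-0.14,0,0,0,-0.024,-0.14,0,0,0,-0.024,-0.14,0,0,0,-0.024,-0.14,0,0,0,-0.024,-0.14,0,0,0,-0.024,-0.14,0,0,0,-0.024,-0.14,0,0,0,0,0,0,0]' | python3 drive.py | tail -3
python3 -c "
from h import *
to('t',0.005,0,.19);to('t',.005,0,.13)"
```

```text
t: 0.77
ee_pos: [0.2698, 0.4247, 0.2304]
tool_rot: [-0.001, -0.095, 0.995, -0.001]
force: [-0.4, -0.3, 0.5]
grip_width: -0.004
grasp_force: 0.0
force: [0.2, 0.3, 0.1]
grip_width: -0.002
grasp_force: 0.0
force: [-0.3, 0.2, 0.0]
grip_width: 0.002
grasp_force: 0.0
world [ 0.4931 -0.1793  0.19  ] turn -0.007 tool delta now [-0.0158 -0.1054  0.0416] after turn [-0.0151 -0.1055  0.0416]
world [ 0.4931 -0.1793  0.13  ] turn -0.007 tool delta now [-0.0158 -0.1052  0.1016] after turn [-0.0151 -0.1053  0.1016]
```

To row units: -0.035 m is -0.14, -0.005 m is -0.02.

```bash
echo '[0,-0.02,-0.14,0,0,0,-0.02,-0.14,0,0,0,-0.02,-0.14,0,0,0,0,0,0.14,0,0,0,0,0.14,0,0,0,0,0.104,0,0,0,0,0,0]' | python3 drive.py | tail -6
echo '[0,0.04,0,0,0,0,0.04,0,0,0,0,0.044,0,0.02,0,0,0.044,0,0.024,0,0,0.04,0,0.032,0,0,0.04,0,0.032,0,0,0.032,0,0.04,0,0,0.032,0,0.04,0]' | python3 drive.py
python3 -c "
from h import *
to('t',-.071,0,.088)
crop(vision.capture('side'),'pics/s1.png',220,60,120,140,4)"
```

```text
t: 2.68
ee_pos: [0.4859, -0.1704, 0.1285]
tool_rot: [-0.006, -0.094, 0.996, 0.004]
force: [-0.8, 0.3, -1.4]
grip_width: 0.001
grasp_force: 0.0
t: 3.35
ee_pos: [0.4162, -0.1892, 0.0905]
tool_rot: [0.003, -0.094, 0.996, -0.002]
force: [7.3, 0.1, -3.1]
grip_width: 0.002
grasp_force: 3.8
world [ 0.4185 -0.1936  0.088 ] turn -0.002 tool delta now [-0.0014 -0.0047  0.0025] after turn [-0.0014 -0.0047  0.0025]
```

View pics/s1.png

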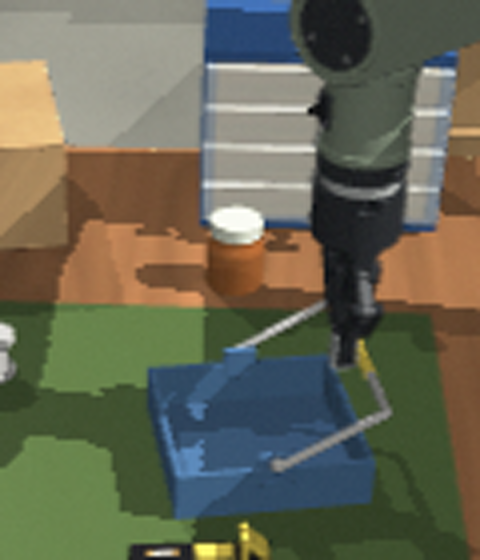

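The side view shows the bail following the fingers down to about 0.5 rad. Next I'll lift, move over the bar and press it level.

To row units: -0.03 m is -0.12, -0.01 m is -0.04.

```bash
echo '[0,-0.04,0,0,0,0,0,0,-0.12,0,0,0,0,-0.08,0,0,0.072,0,0,0,0,0.072,0,0,0,0,0,0,0.1,0,0,0,0,0.08,0,0,0,0,0,0]' | python3 drive.py 
echo '[0,0,0,0.04,0,0,0,0,0.04,0,0,0,0,0.04,0,0,0,0,0.028,0,0,0,0,0,0,0,0,0,0,0]' | python3 drive.py 
python3 -c "
from h import *
to('t',-.097,0,.062)"
```

```text
t: 4.07
ee_pos: [0.3871, -0.1913, 0.0915]
tool_rot: [-0.002, -0.094, 0.996, 0.002]
force: [-1.0, 0.5, -0.2]
grip_width: 0.003
grasp_force: 0.0
t: 4.57
ee_pos: [0.3895, -0.193, 0.0572]
tool_rot: [-0.0, -0.094, 0.996, -0.0]
force: [-2.7, 1.3, 8.8]
grip_width: -0.001
grasp_force: 4.9
world [ 0.3929 -0.1985  0.062 ] turn -0.001 tool delta now [-0.0023 -0.006  -0.0048] after turn [-0.0023 -0.006  -0.0048]
```

To row units: -0.035 m is -0.14, -0.03 m is -0.12, 0.073 rad is 0.0232.

```bash
echo '[0,0,0,-0.12,0,0,0,0,-0.14,0,0,0,0,-0.14,0,0,0,0,0,0.0232,0,0,0,0,0.0232,0,0,0,0,0]' | python3 drive.py | tail -6
python3 -c "
from h import *
to('s',.039,.069,.14)
crop(vision.capture('top'),'pics/t2.png',168,170,190,95,4)"
```

```text
t: 5.07
ee_pos: [0.3897, -0.193, 0.157]
tool_rot: [0.001, -0.021, 1.0, -0.001]
force: [-1.1, 0.4, -0.3]
grip_width: 0.001
grasp_force: 0.0
world [0.5605 0.2546 0.14  ] turn -0.003 tool delta now [-0.1892  0.4403  0.0168] after turn [-0.1904  0.4398  0.0168]
```

View pics/t2.png

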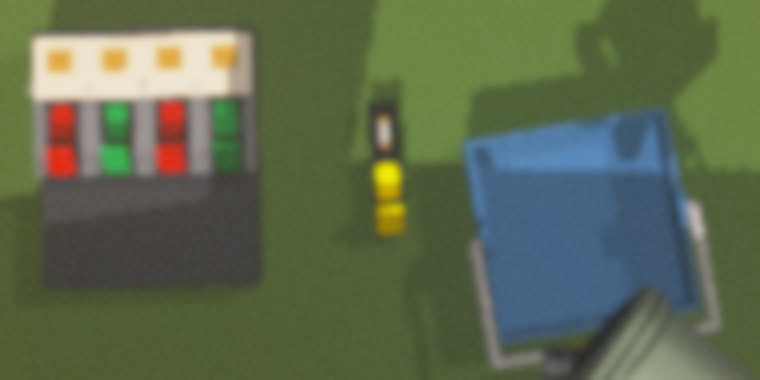

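The bail lies level over the -x end and the mouth is clear. Now I'll go to the +y red carrier.

To row units: 0.0367 m is 0.1468, -0.0158 m is -0.0632.

```bash
echo '[0,-0.0632,0.1468,0,0,0,-0.0632,0.1468,0,0,0,-0.0632,0.1468,0,0,0,-0.0632,0.1468,0,0,0,-0.0632,0.1468,0,0,0,-0.0632,0.1468,0,0,0,-0.0632,0.1468,0,0,0,-0.0632,0.1468,0,0]' | python3 drive.py | tail -6
echo '[0,-0.0632,0.1468,0,0,0,-0.0632,0.1468,0,0,0,-0.0632,0.1468,0,0,0,-0.0632,0.1468,0,0,0,0,0,0,0,0,0,0,0,0]' | python3 drive.py | tail -6
python3 -c "
from h import *
to('s',.039,.069,.053)"
```

```text
t: 5.78
ee_pos: [0.5027, 0.1081, 0.1552]
tool_rot: [-0.001, -0.022, 1.0, -0.0]
force: [-0.4, 0.2, -0.2]
grip_width: 0.0
grasp_force: 0.0
t: 6.28
ee_pos: [0.5593, 0.2571, 0.1545]
tool_rot: [-0.001, -0.024, 1.0, -0.0]
force: [-0.6, -0.5, 0.5]
grip_width: 0.003
grasp_force: 0.0
world [0.5605 0.2546 0.053 ] turn 0.003 tool delta now [-0.0013 -0.0024  0.1015] after turn [-0.0013 -0.0024  0.1015]
```

To row units: 0.03 m is 0.12, 0.025 m is 0.1.

```bash
echo '[0,-0.004,-0.008,0.12,0,0,0,0,0.12,0,0,0,0,0.1,0,0,0,0,0.04,0,0,0,0,0.026,0,0,0,0,0,0,0,0,0,0,0]' | python3 drive.py | tail -6
echo '[0,0.016,0,0,0,0,0.016,0,0,0,0,0.016,0,0,0,0,0.016,0,0,0,0,0,0,0,0]' | python3 drive.py|grep -E 'ee_p|force'
python3 -c "
from h import *
to('s',-.049,.069,.053)"
```

```text
t: 6.87
ee_pos: [0.5617, 0.253, 0.0558]
tool_rot: [0.001, -0.021, 1.0, 0.0]
force: [0.0, 0.8, -0.6]
grip_width: 0.002
grasp_force: 0.0
ee_pos: [0.5479, 0.2533, 0.0568]
force: [6.0, 0.0, -1.2]
grasp_force: 2.8
world [0.4726 0.2508 0.053 ] turn -0.001 tool delta now [0.0753 0.0007 0.0032] after turn [0.0753 0.0008 0.0032]
```

To row units: 0.005 m is 0.02, 0.003 m is 0.012.

```bash
echo '[0,0.008,0,0.012,0,0,0.02,0,0,0,0,0.02,0,0,0,0,0.02,0,0,0,0,0.02,0,0,0,0,0.02,0,0,0,0,0.02,0,0,0,0,0,0,0,0]' | python3 drive.py|grep -E 'ee_p|force'
echo '[0,0.028,0,0,0,0,0.028,0,0,0,0,0.028,0,0,0,0,0.028,0,0,0,0,0.024,0,0,0,0,0.024,0,0,0,0,0,0,0,0,0,0,0,0,0]' | python3 drive.py|grep -E 'ee_p|force'
```

```text
ee_pos: [0.5124, 0.2515, 0.0526]
force: [0.8, 0.2, -0.6]
grasp_force: 0.3
ee_pos: [0.4723, 0.2496, 0.0516]
force: [-0.4, -0.7, 0.9]
grasp_force: 0.0
```

To row units: -0.035 m is -0.14, -0.03 m is -0.12.

```bash
echo '[0.55,-0.024,0,0,0,0.55,0,0,-0.12,0,0.55,0,0,-0.14,0,0.55,-0.12,0.08,-0.14,0,0.55,-0.12,0.12,0,0,0.55,0,0.12,0,0,0.55,0,0.12,0,0,0.55,0,0,0,0]' | python3 drive.py|grep -E 'ee_p|force'
python3 - <<'E'
from h import *
crop(vision.capture('top'),'a.png',168,170,80,80,5);crop(vision.capture('side'),'b.png',215,200,100,100,4)
cv2.imwrite('pics/c3.png',np.hstack([cv2.imread('a.png'),cv2.imread('b.png')]))
E
```

```text
ee_pos: [0.5296, 0.3632, 0.1463]
force: [-0.1, -1.0, 0.4]
grasp_force: 0.0
```

View pics/c3.png

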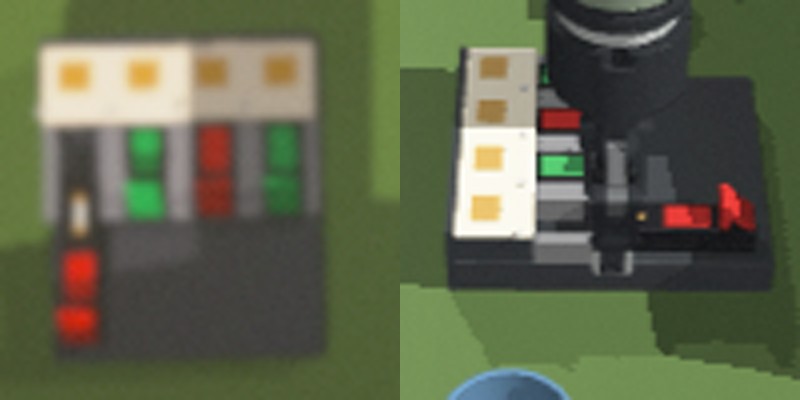

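The red carrier lies free on the ledge: in the top crop its catch front is at (77,342), moved about 81 mm, and still straight. I'll grip its sides at its middle.

```bash
python3 - <<'E'
from h import *
f=at('top',168+77.5/5-.4,170+342/5-.4,.05);b=at('top',168+79/5-.4,170+212/5-.4,.05);print(f,b)
M=np.array([[np.cos(ST),np.sin(ST)],[-np.sin(ST),np.cos(ST)]]);print(M@(f[:2]-SO),M@(b[:2]-SO))
to('s',-.028,.069,.14);to('s',-.028,.069,.034)
E
```

```text
[0.43719558 0.25318303 0.05      ] [0.52391257 0.25519371 0.05      ]
[-0.08427675  0.07296062] [0.00244475 0.07115505]
world [0.4936 0.2517 0.14  ] turn 0.0 tool delta now [ 0.0402 -0.1056  0.0055] after turn [ 0.0402 -0.1056  0.0055]
world [0.4936 0.2517 0.034 ] turn 0.0 tool delta now [ 0.0402 -0.1055  0.1115] after turn [ 0.0402 -0.1055  0.1115]
```

To row units: -0.035 m is -0.14, -0.034 m is -0.136.

```bash
echo '[0.55,0.052,-0.14,0,0,0.55,0.052,-0.14,0,0,0.55,0.052,-0.136,0,0,0.55,0.004,0,0.12,0,0.55,0,0,0.14,0,0.55,0,0,0.12,0,0.55,0,0,0.072,0,0.55,0,0,0,0]' | python3 drive.py
echo '[0,0,0,0,0,0,0,0,0,0,0,0,0,0,0,0,0,0,0,0,0,0,0,0,0,0,0,0,0,0]' | python3 drive.py 50
python3 -c "
from h import *
to('s',-.028,.069,.032)"
```

```text
t: 10.05
ee_pos: [0.4914, 0.2502, 0.0296]
tool_rot: [-0.002, -0.02, 1.0, -0.001]
force: [0.3, -0.5, 0.4]
grip_width: 0.549
grasp_force: 0.0
t: 10.55
ee_pos: [0.4936, 0.2526, 0.0334]
tool_rot: [0.001, -0.021, 1.0, 0.0]
force: [0.3, 0.9, -0.4]
grip_width: 0.294
grasp_force: 49.6
world [0.4936 0.2517 0.032 ] turn -0.002 tool delta now [ 0.     -0.0009  0.0014] after turn [ 0.     -0.0009  0.0014]
```

To row units: -0.035 m is -0.14, -0.02 m is -0.08, -0.073 rad is -0.0232.

```bash
echo '[0,0,0,-0.08,0,0,0,0,-0.14,0,0,0,0,-0.14,0,0,0,0,-0.08,0,0,0,0,0,-0.0232,0,0,0,0,-0.0232,0,0,0,0,0]' | python3 drive.py | tail -6
python3 -c "
from h import *
to('t',0,.037,.14);to('t',0,.037,.011)"
```

```text
t: 11.13
ee_pos: [0.4934, 0.2525, 0.1436]
tool_rot: [0.001, -0.095, 0.996, -0.0]
force: [0.8, 1.0, -0.8]
grip_width: 0.293
grasp_force: 49.5
world [ 0.4812 -0.1439  0.14  ] turn -0.0 tool delta now [ 0.0866 -0.387   0.0036] after turn [ 0.0866 -0.387   0.0036]
world [ 0.4812 -0.1439  0.011 ] turn -0.0 tool delta now [ 0.0867 -0.3869  0.1326] after turn [ 0.0868 -0.3869  0.1326]
```

To row units: -0.0322 m is -0.1288, 0.0072 m is 0.0288.

```bash
echo '[0,0.0288,-0.1288,0,0,0,0.0288,-0.1288,0,0,0,0.0288,-0.1288,0,0,0,0.0288,-0.1288,0,0,0,0.0288,-0.1288,0,0,0,0.0288,-0.1288,0,0]' | python3 drive.py | tail -1
echo '[0,0.0288,-0.1288,0,0,0,0.0288,-0.1288,0,0,0,0.0288,-0.1288,0,0,0,0.0288,-0.1288,0,0,0,0.0288,-0.1288,0,0,0,0.0288,-0.1288,0,0,0,0,0,0,0,0,0,0,0,0]' | python3 drive.py | tail -6
python3 -c "
from h import *
to('t',0,.037,.011)"
```

```text
grasp_force: 49.5
t: 12.3
ee_pos: [0.4801, -0.1448, 0.1425]
tool_rot: [-0.0, -0.091, 0.996, 0.0]
force: [0.7, 0.6, -1.1]
grip_width: 0.292
grasp_force: 49.5
world [ 0.4812 -0.1439  0.011 ] turn -0.007 tool delta now [-0.0013  0.0006  0.1315] after turn [-0.0013  0.0006  0.1315]
```

To row units: 0.03 m is 0.12, 0.02 m is 0.08.

```bash
echo '[0,0,0,0.12,0,0,0,0,0.12,0,0,0,0,0.12,0,0,0,0,0.08,0,0,0,0,0.048,0,0,0,0,0,0,0,0,0,0,0]' | python3 drive.py
python3 -c "
from h import *
to('t',0,.037,.011)"
```

```text
t: 12.88
ee_pos: [0.4797, -0.1417, 0.02]
tool_rot: [-0.001, -0.094, 0.996, 0.001]
force: [-0.4, -0.4, -0.4]
grip_width: 0.291
grasp_force: 49.5
world [ 0.4812 -0.1439  0.011 ] turn -0.001 tool delta now [-0.0011 -0.0025  0.009 ] after turn [-0.0011 -0.0025  0.009 ]
```

To row units: 0.005 m is 0.02, 0.004 m is 0.016.

```bash
echo '[0,0,0,0.02,0,0,0,0,0.016,0,0,0,0,0.008,0,0,0,0,0,0]' | python3 drive.py | grep -E 'ee_p|force'
echo '[0.45,0,0,0,0,0.45,0,0,0,0,0.45,0,0,0,0,0.45,0,0,0,0,0.45,0,0,-0.12,0,0.45,0,0,-0.14,0,0.45,0,0,-0.14,0,0,0,0,-0.14,0]' | python3 drive.py | grep -E 'ee_p|force'
echo '[0,0,0.12,0,0.0232,0,0,0.12,0,0.0232,0,0,0,0,0]' | python3 drive.py  | grep -E 'ee_p|force'
python3 -c "
from h import *
to('s',.039,-.023,.15)
crop(vision.capture('top'),'pics/t4.png',168,170,190,95,4)"
```

```text
ee_pos: [0.4826, -0.1448, 0.0111]
force: [2.1, -5.5, -0.1]
grasp_force: 51.4
ee_pos: [0.4799, -0.1425, 0.1462]
force: [0.1, -0.6, -1.0]
grasp_force: 0.0
ee_pos: [0.4703, -0.0798, 0.1455]
force: [0.2, 0.1, -0.3]
grasp_force: 0.0
world [0.5646 0.1627 0.15  ] turn -0.001 tool delta now [-0.1045  0.2383 -0.0038] after turn [-0.1048  0.2381 -0.0038]
```

View pics/t4.png

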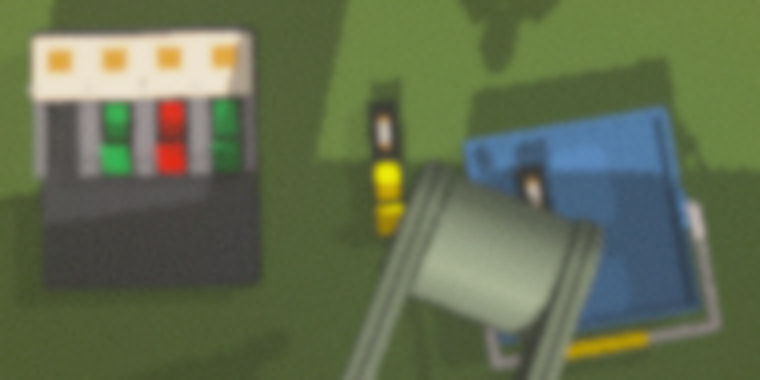

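The first carrier's rear is visible in the tote at about (533,185), aligned with it. On to the second red in bay -23, using the same moves.

To row units: 0.0298 m is 0.1192, -0.0131 m is -0.0524.

```bash
echo '[0,-0.0524,0.1192,0,0,0,-0.0524,0.1192,0,0,0,-0.0524,0.1192,0,0,0,-0.0524,0.1192,0,0,0,-0.0524,0.1192,0,0,0,-0.0524,0.1192,0,0,0,-0.0524,0.1192,0,0,0,-0.0524,0.1192,0,0]' | python3 drive.py | tail -1
echo '[0,0,0,0,0,0,0,0,0,0]' | python3 drive.py|grep -E 'ee_p|force'
python3 - <<'E'
from h import *
to('s',.039,-.023,.053)
crop(vision.capture('side'),'pics/s5.png',225,120,110,110,5)
px
for p in ((.057,.037,.025),(-.057,.037,.025)): print(((px('side',np.r_[fr(TO,TT,*p[:2]),p[2]])-[225,120])*5).round())
E
```

```text
grasp_force: 0.0
ee_pos: [0.5664, 0.1595, 0.1442]
force: [-0.6, -0.4, 1.1]
grasp_force: 0.0
world [0.5646 0.1627 0.053 ] turn 0.001 tool delta now [0.0016 0.0034 0.0912] after turn [0.0016 0.0034 0.0912]
[222. 274.]
[383. 261.]
```

View pics/s5.png

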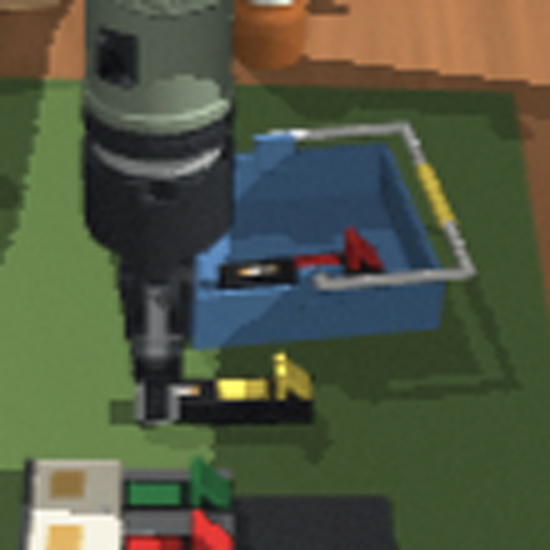

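The first carrier lies flat, tab up, where predicted (front about (380,262)), and the bail is level. Now I'll hook the second.

To row units: 0.03 m is 0.12, 0.02 m is 0.08.

```bash
echo '[0,0.004,0.008,0.12,0,0,0,0,0.12,0,0,0,0,0.08,0,0,0,0,0.04,0,0,0,0,0,0,0,0,0,0,0]' | python3 drive.py | grep -E 'ee_p|force'
echo '[0,0.016,0,0,0,0,0.016,0,0,0,0,0.016,0,0,0,0,0.016,0,0,0,0,0,0,0,0]' | python3 drive.py|grep -E 'ee_p|force'
python3 -c "
from h import *
to('s',-.052,-.023,.053)"
```

```text
ee_pos: [0.5653, 0.1596, 0.055]
force: [0.9, 0.4, 0.1]
grasp_force: 0.0
ee_pos: [0.5524, 0.1604, 0.057]
force: [5.9, 1.0, -1.4]
grasp_force: 3.0
world [0.4737 0.1587 0.053 ] turn -0.002 tool delta now [0.0788 0.0017 0.0033] after turn [0.0788 0.0018 0.0033]
```

To row units: 0.005 m is 0.02, 0.003 m is 0.012.

```bash
echo '[0,0.008,0,0.012,0,0,0.02,0,0,0,0,0.02,0,0,0,0,0.02,0,0,0,0,0.02,0,0,0,0,0.02,0,0,0,0,0.02,0,0,0,0,0,0,0,0]' | python3 drive.py|grep -E 'ee_p|force'
echo '[0,0.028,0,0,0,0,0.028,0,0,0,0,0.028,0,0,0,0,0.028,0,0,0,0,0.024,0,0,0,0,0.024,0,0,0,0,0,0,0,0,0,0,0,0,0]' | python3 drive.py|grep -E 'ee_p|force'
echo '[0,-0.024,0,0,0,0,0,0,-0.12,0,0,0,0,-0.14,0,0.55,-0.12,-0.08,-0.14,0,0.55,-0.12,-0.12,0,0,0.55,0,-0.12,0,0,0.55,0,-0.12,0,0,0.55,0,0,0,0]' | python3 drive.py|grep -E 'ee_p|force'
python3 - <<'E'
from h import *
crop(vision.capture('top'),'a.png',168,170,80,80,5);crop(vision.capture('side'),'b.png',215,200,100,100,4)
cv2.imwrite('pics/c6.png',np.hstack([cv2.imread('a.png'),cv2.imread('b.png')]))
E
```

```text
ee_pos: [0.5167, 0.1588, 0.0527]
force: [0.8, 0.0, 0.7]
grasp_force: 0.4
ee_pos: [0.4764, 0.1569, 0.0516]
force: [0.4, 0.5, 0.1]
grasp_force: 0.0
ee_pos: [0.5438, 0.0486, 0.1462]
force: [-0.4, 0.3, -0.4]
grasp_force: 0.0
```

View pics/c6.png

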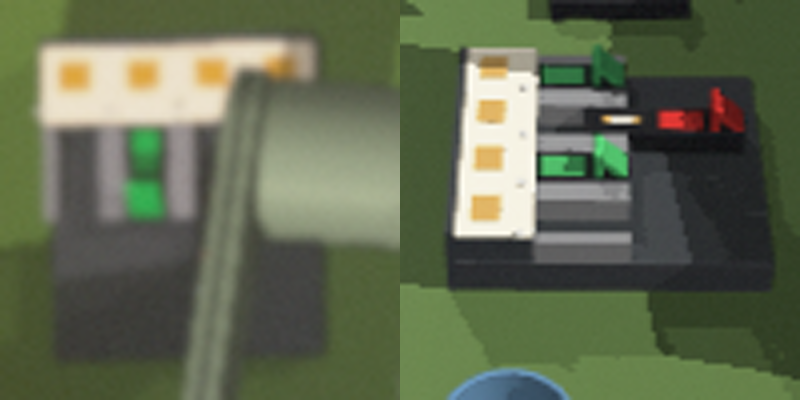

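The second red lies loose on the ledge, straight, with its front foot near (743,148) in the side half. The greens are still home. I'll check it against the prediction.

```bash
python3 - <<'E'
from h import *
for x,y,z in ((-.085,-.010,.03),(-.085,-.010,.05),(-.061,-.023,.071)): print(((px('side',np.r_[fr(SO,ST,x,y),z])-[215,200])*4+[401.5,1.5]).round())
to('s',-.028,-.0225,.032)
E
```

```text
[742. 151.]
[744. 131.]
[711.  96.]
world [0.4976 0.1603 0.032 ] turn -0.005 tool delta now [0.0408 0.1095 0.1138] after turn [0.0403 0.1097 0.1138]
```

To row units: 0.037 m is 0.148, 0.036 m is 0.144.

```bash
echo '[0.55,0.052,0.144,0,0,0.55,0.052,0.144,0,0,0.55,0.052,0.148,0,0,0.55,0.004,0,0.12,0,0.55,0,0,0.14,0,0.55,0,0,0.12,0,0.55,0,0,0.072,0,0.55,0,0,0,0]' | python3 drive.py | grep -E 'ee_p|force'
echo '[0,0,0,0,0,0,0,0,0,0,0,0,0,0,0,0,0,0,0,0,0,0,0,0,0,0,0,0,0,0]' | python3 drive.py 50
echo '[0,0,0,-0.08,0,0,0,0,-0.14,0,0,0,0,-0.14,0,0,0,0,-0.08,0,0,0,0,0,-0.0232,0,0,0,0,-0.0232,0,0,0,0,0]' | python3 drive.py | tail -6
python3 -c "
from h import *
to('t',0,-.035,.011)"
```

```text
ee_pos: [0.495, 0.162, 0.0296]
force: [0.0, 0.1, 0.1]
grasp_force: 0.0
t: 19.25
ee_pos: [0.4979, 0.1615, 0.0336]
tool_rot: [0.001, -0.021, 1.0, 0.001]
force: [-0.1, 4.4, 1.5]
grip_width: 0.292
grasp_force: 52.3
t: 19.83
ee_pos: [0.4978, 0.1601, 0.1437]
tool_rot: [0.001, -0.094, 0.996, -0.0]
force: [-0.0, 0.0, -0.8]
grip_width: 0.294
grasp_force: 52.1
world [ 0.4948 -0.2146  0.011 ] turn -0.001 tool delta now [ 0.0734 -0.3673  0.133 ] after turn [ 0.0738 -0.3672  0.133 ]
```

To row units: -0.0306 m is -0.1224, 0.0061 m is 0.0244.

```bash
echo '[0,0.0244,-0.1224,0,0,0,0.0244,-0.1224,0,0,0,0.0244,-0.1224,0,0,0,0.0244,-0.1224,0,0,0,0.0244,-0.1224,0,0,0,0.0244,-0.1224,0,0]' | python3 drive.py | tail -1
echo '[0,0.0244,-0.1224,0,0,0,0.0244,-0.1224,0,0,0,0.0244,-0.1224,0,0,0,0.0244,-0.1224,0,0,0,0.0244,-0.1224,0,0,0,0.0244,-0.1224,0,0,0,0,0,0,0,0,0,0,0,0]' | python3 drive.py | tail -6
python3 -c "
from h import *
to('t',0,-.035,.011)"
```

```text
grasp_force: 52.1
t: 21.0
ee_pos: [0.4935, -0.2155, 0.1424]
tool_rot: [-0.001, -0.091, 0.996, 0.0]
force: [-0.3, 0.1, -0.9]
grip_width: 0.289
grasp_force: 52.0
world [ 0.4948 -0.2146  0.011 ] turn -0.007 tool delta now [-0.0016  0.0006  0.1314] after turn [-0.0016  0.0006  0.1314]
```

To row units: 0.03 m is 0.12, 0.02 m is 0.08.

```bash
echo '[0,0,0,0.12,0,0,0,0,0.12,0,0,0,0,0.12,0,0,0,0,0.08,0,0,0,0,0.048,0,0,0,0,0,0,0,0,0,0,0]' | python3 drive.py | grep -E 'ee_p|force'
echo '[0,0,0,0.02,0,0,0,0,0.016,0,0,0,0,0.008,0,0,0,0,0,0]' | python3 drive.py | grep -E 'ee_p|force'
echo '[0.45,0,0,0,0,0.45,0,0,0,0,0.45,0,0,0,0,0.45,0,0,0,0,0.45,0,0,-0.12,0,0.45,0,0,-0.14,0,0.45,0,0,-0.14,0,0.45,0,0,-0.14,0]' | python3 drive.py | grep -E 'ee_p|force'
echo '[0.45,0,0.16,0,0,0.45,0,0.16,0,0,0.45,0,0.16,0,0,0.45,0,0.16,0,0,0.45,0,0.16,0,0,0.45,0,0,0,0,0.45,0,0,0,0]' | python3 drive.py  | grep -E 'ee_p|force'
python3 - <<'E'
from h import *
crop(vision.capture('top'),'a.png',168,170,200,100,4)
crop(vision.capture('side'),'b.png',220,120,110,80,3);b=cv2.imread('b.png');a=cv2.imread('a.png')
o=np.zeros((600,800,3),np.uint8);o[:336-0][:a.shape[0]]=0;a=cv2.resize(a,(720,360));o[:360,:720]=a;o[360:,:330]=b
cv2.imwrite('pics/c7.png',o)
E
```

```text
ee_pos: [0.494, -0.2129, 0.0206]
force: [0.2, -0.1, -1.1]
grasp_force: 52.0
ee_pos: [0.4943, -0.2134, 0.0101]
force: [-0.7, 1.1, -0.5]
grasp_force: 52.1
ee_pos: [0.4941, -0.2138, 0.1467]
force: [0.8, -0.1, -0.4]
grasp_force: 0.0
ee_pos: [0.4566, -0.0156, 0.1454]
force: [0.5, 0.6, -0.4]
grasp_force: 0.0
```

View pics/c7.png

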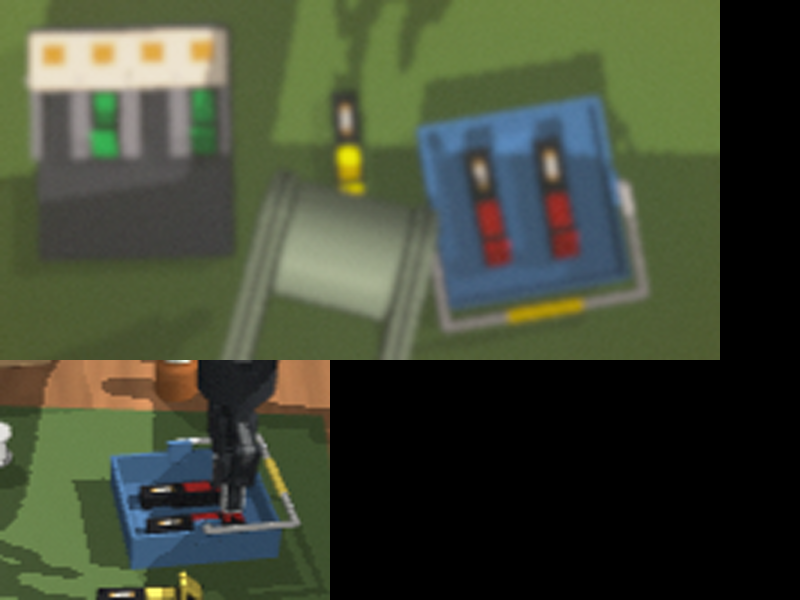

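Both carriers lie flat, tab up and side by side in the tote ((490,210) and (556,200)). The bail is level, the greens are home and the gripper is clear, so I'm handing in.

```bash
python3 -c "
from workcell import bot, vision
print(bot.hand_in())"
```

```text
the job is handed in; nothing more can be done
None
```

The job is handed in, with no verdict returned: the bail is folded level over the -x end, and both red carriers lie flat, tab up, side by side in the tote. The last pictures show the greens still home, and no bystander was touched.

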